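Shim a tube block tight on a bench shaker

TASK

The tube block on the bench shaker is loose: take spacer plates from the slotted rack one at a time and stand them upright in the gap between the block and the end stop, one or two as needed, until the space left is narrow enough for the wedge to jam in it. Then take the wedge from the rack and push it, thin end down and upright, centred into that space until you feel it go firmly tight and the block gives about 2 mm on its rubber buffers, without ramming it. Finish there, still gripping the wedge and pressing it in so that the stack stays tight; leave the bottle, tip box and vial where they are.

Things in the scene. Friction and masses are not known exactly. Their poses are not given: they have to be found in the camera images.
- shaker: Fixed white bench shaker, 260 x 190 x 55 mm high, flat aluminium platform on top; left or right of the robot. Origin: centre of its underside. Its x runs from end stop across the gap to tube block, y along the gap's width, z up; platform surface at z = 55 mm, gap centred at y = 0. A steel lip 30 mm high with two rubber buffers stands behind the block at the +x end.
- block: Dark steel tube block, 100 (x) x 44 (y) x 50 mm high, tube caps 6 mm above it, on the platform. Origin: centre of its underside, at x = 55, y = 0, z = 55 mm in the shaker's frame; same axes. Held on rubber buffers: it can only be pushed along the shaker's +x, springing back with 3 N per mm (7 mm at most, then rigid).
- block_face (a point): Middle of the top edge of the block's flat upright face towards the gap, 105 mm above the bench; the face goes straight down 50 mm to the platform and is 44 mm wide.
- stop: Steel end stop fixed to the platform, 22 (x) x 40 (y) x 50 mm high with a low foot behind. Its place differs from start to start: the gap between its face and the block's is 24 to 36.5 mm. Origin: middle of the bottom edge of its face towards the gap, at platform height; axes as the shaker's.
- stop_face (a point): Middle of the top edge of the stop's face towards the gap, 105 mm above the bench. The horizontal distance from here to point block_face is the gap width.
- rack: Grey slotted rack lying on the bench, 150 (x) x 80 (y) x 22 mm high, fixed. Origin: centre of its underside. Four slots along its y axis, each 15 mm deep (floor 7 mm above the bench): plates at x = -56, -28 and 0 mm, the wedge at x = +48 mm.
- plate0: Aluminium spacer plate, parallel faces, 9 mm thick (x) x 60 wide (y) x 50 high (z), 73 g, upright in the rack with 35 mm showing. Origin: centre of its bottom edge. Wider than block and stop, so it can be gripped across its width also in the gap, fingers going down beside block and stop.
- plate1: Spacer plate like plate0, next slot of the rack. All plates are alike.
- plate2: Spacer plate like plate0, third slot of the rack; one plate or more stays over.
- wedge: Aluminium wedge, 60 mm wide (y), 73 high (z), about 160 g, thin end down in the rack with 58 mm showing; 7 mm thick (x) at the bottom, growing symmetrically by 0.3 mm per mm of height to 28 mm. Origin: centre of its bottom edge. Jams in a space of about 10 to 19.5 mm; in a wider one it reaches the platform without getting tight. Grip across its width.
- reagent: Bystander: amber bottle, 72 mm across, 170 mm high. Origin: centre of its underside.
- tipbox: Bystander: pipette tip box, 87 x 122 mm, 85 mm high. Origin: centre of its underside.
- vial: Bystander: small glass vial, 28 mm across, 60 mm high. Origin: centre of its underside.
There are look-alikes about, which are no part of the job. What is shaped like the plate2 but blue, green or orange is not meant.

How it is judged:
On the way:
1. a spacer plate stands in the gap, with the wedge not yet there (((x of plate0 in the frame of shaker between -0.034 and 0.006 m and y of plate0 in the frame of shaker between -0.015 and 0.015 m and z of plate0 in the frame of shaker between 0.05 and 0.062 m and angle between plate0's own z axis and vertical below 0.25 rad) or (x of plate1 in the frame of shaker between -0.034 and 0.006 m and y of plate1 in the frame of shaker between -0.015 and 0.015 m and z of plate1 in the frame of shaker between 0.05 and 0.062 m and angle between plate1's own z axis and vertical below 0.25 rad) or (x of plate2 in the frame of shaker between -0.034 and 0.006 m and y of plate2 in the frame of shaker between -0.015 and 0.015 m and z of plate2 in the frame of shaker between 0.05 and 0.062 m and angle between plate2's own z axis and vertical below 0.25 rad)) and horizontal distance between wedge and shaker above 0.08 m), for 0.1 s.
At the end, for the whole second after the job is handed in: A plate upright in the gap; wedge upright and square (0.15 rad), centred within 12 mm, tip over 8 mm below the block top, clear of the platform; stack bears on stop and block (1.5 N), block pushed in over 1 mm; fingers still grip the wedge (2 N), at rest (((x of plate0 in the frame of shaker between -0.034 and 0.006 m and y of plate0 in the frame of shaker between -0.015 and 0.015 m and z of plate0 in the frame of shaker between 0.05 and 0.062 m and angle between plate0's own z axis and vertical below 0.25 rad) or (x of plate1 in the frame of shaker between -0.034 and 0.006 m and y of plate1 in the frame of shaker between -0.015 and 0.015 m and z of plate1 in the frame of shaker between 0.05 and 0.062 m and angle between plate1's own z axis and vertical below 0.25 rad) or (x of plate2 in the frame of shaker between -0.034 and 0.006 m and y of plate2 in the frame of shaker between -0.015 and 0.015 m and z of plate2 in the frame of shaker between 0.05 and 0.062 m and angle between plate2's own z axis and vertical below 0.25 rad)) and x of wedge in the frame of shaker between -0.034 and 0.008 m and y of wedge in the frame of shaker between -0.012 and 0.012 m and z of wedge in the frame of shaker between 0.0565 and 0.097 m and angle between wedge's own z axis and vertical below 0.15 rad and angle between the y axis of wedge and the y axis of shaker, either way round below 0.15 rad and x of block in the frame of shaker above 0.056 m and (contact force between stop and plate0 above 1.5 N or contact force between stop and plate1 above 1.5 N or contact force between stop and plate2 above 1.5 N or contact force between stop and wedge above 1.5 N) and (contact force between block and plate0 above 1.5 N or contact force between block and plate1 above 1.5 N or contact force between block and plate2 above 1.5 N or contact force between block and wedge above 1.5 N) and contact force between the fingers and wedge above 2 N and linear speed of wedge below 0.02 m/s); the arm keeps its last pose, push and grip.
It fails at once if reagent moved more than 30 mm (distance of reagent from where it was at the start of the episode above 0.03 m).
It fails at once if tipbox moved more than 30 mm (distance of tipbox from where it was at the start of the episode above 0.03 m).
It fails at once if vial moved more than 30 mm (distance of vial from where it was at the start of the episode above 0.03 m).
It fails at once if the stack rammed against the end stop with over 80 N (contact force between stop and anything else above 80 N).
It also fails if it takes over 72 s, if anything falls off the work surface, if the arm or the gripper's body presses on something with over 40 N, if the wrist force passes 120 N, or if a joint passes its speed limit or range.

ROBOT

A 6-joint arm with a two-finger parallel gripper is mounted at the origin on the work surface. World frame = base frame: x ahead of the robot, y to its left, z up, the work surface at z = 0. Lengths are in m, angles in rad, forces in N, time in s.
With the tool pointing down it reaches from about 0.35 to 1 m from the base axis. Payload 7.1 kg.
Tool frame: the origin (TCP) lies between the finger pads; the fingertips stand 22 mm ahead of it and the grasp point (between the pads) lies 3 mm ahead of it; z points along the fingers, y is the line along which they close (so a half turn about z gives the same grasp; the last joint's range is limited). The gripper opens to 85 mm and grips with 20 to 120 N. Pads are 22 mm wide; open, the fingers measure 114 mm over their backs; the gripper's body (76 mm by 85 mm) begins 54 mm behind the grasp point. The pads swing forward as they close: fully open they stand 13 mm farther back than shut.
Start: joints at [1.194, 0.423, 1.63, -0, 1.089, -0.019], TCP at [0.219, 0.585, 0.253] pointing down, gripper open.
Joint ranges: [-3, 3], [-0.9, 2.11], [0.09, 2.58], [-1.31, 4.45], [0.11, 2.69], [-2.54, 2.54]. Speed limits (rad/s): [2.39, 2.39, 3.01, 3.14, 3.14, 3.14].

INTERFACE

Orientations are given as a rotation vector (axis times angle).
In Python, from rig import manip gives the robot as it stands. The module is installed in compiled form; this text tells all that it offers. Calls block until the motion is done:
- manip.move_to(position, orientation): joint-space move of the TCP to a pose.
- manip.servo_line(position, orientation=None, rate=0.15): straight line of the TCP; orientation=None keeps the orientation; rate is the mean speed in m/s.
- manip.set_joints(angles): joint-space move.
- manip.command_gripper(opening, f_grip=None): finger opening in m; f_grip is the grip in N (None keeps the last); returns when the fingers have stopped.
- manip.hold(seconds).
- manip.solve_ik(position, orientation): joint angles nearest the present ones, or None.
- manip.camera(name): name is "scene" or "top" or "wrist"; returns a dict with "image" (420x560x3 uint8, red, green, blue), "fx", "fy", "cx", "cy" (pixels), "cam_to_world" (4x4, takes a point from camera to world coordinates); the wrist camera has in their place "mount" (4x4, takes a point from camera to tool coordinates, whose origin is the TCP and whose axes are the flange's). Camera axes: x right, y down, z forward; pixel columns grow to the right and rows downward; lengths in m; the calibration is good to about 2 mm. A picture is of the moment at which its call begins: read the wrist's pose just before it. There is no depth.
A pose or a line that the arm cannot do raises manip.IKError and nothing moves.
- manip.sign_off(): hands the job in; it is judged then, once.
Readings, each from a call of its own:
- manip.get_time(): time.
- manip.get_joint_positions(): joint angles.
- manip.get_joint_vel(): joint speeds.
- manip.get_tau(): joint torques, N m.
- manip.get_position(): TCP position.
- manip.get_ee_rot(): TCP orientation.
- manip.get_contact_force(): force on the tool from outside, world axes, zero at the start.
- manip.get_torque(): the same for the moment, N m.
- manip.get_width(): finger opening in m.
- manip.get_grip_force(): force on a finger pad.
Only numpy, scipy, OpenCV 4.12 (cv2) and the standard library are available. Lean on these libraries where they do the work, as an engineer would, in place of code of your own. Each camera call takes 0.05 s, during which the arm holds its last target. There are 200 camera calls.

## Working session

There is one attempt and no reset: what is moved stays moved. The work goes in short steps, each a Python script; the robot and the scene stay as the last script left them, time stands still between calls to the robot, and variables do not carry over. Pictures are saved under pics/ and viewed, at most 10 in all, crops included, and the job is handed in when it is done.

```bash
mkdir -p pics; python3 - <<'E'
from rig import manip
import cv2,numpy as np
for n in("scene","top"):
    c=manip.camera(n); cv2.imwrite(f"pics/{n}0.png",cv2.resize(c["image"][:,:,::-1],(800,600),interpolation=cv2.INTER_CUBIC))
    print(n,c["fx"],c["fy"],c["cx"],c["cy"],np.round(c["cam_to_world"],4).tolist())
print(manip.get_time(),manip.get_position(),manip.get_ee_rot(),manip.camera("wrist")["mount"])
E
```

```text
scene 406.2334930234301 406.2334930234301 279.07631507436804 202.62341982942917 [[-0.7821, 0.4882, -0.3872, 0.8879], [0.6231, 0.6126, -0.4862, 0.3975], [-0.0001, -0.6216, -0.7833, 0.7066], [0.0, 0.0, 0.0, 1.0]]
top 392.68139266673904 392.68139266673904 274.64409566999626 214.51212318836403 [[-0.0074, -0.992, 0.126, 0.4494], [-1.0, 0.0072, -0.0025, 0.0463], [0.0016, -0.126, -0.992, 0.935], [0.0, 0.0, 0.0, 1.0]]
0.1 [0.21868686 0.58501141 0.25262234] [-5.58991702e-01 -3.09118991e+00  2.10721627e-03] [[ 1.45054360e-04 -9.66139194e-01 -2.58021388e-01  6.44781024e-02]
 [ 9.99999989e-01  1.35017652e-04  5.66174503e-05 -1.05998970e-04]
 [-1.98628957e-05 -2.58021393e-01  9.66139203e-01 -1.20946678e-01]
 [ 0.00000000e+00  0.00000000e+00  0.00000000e+00  1.00000000e+00]]
```

View pics/scene0.png

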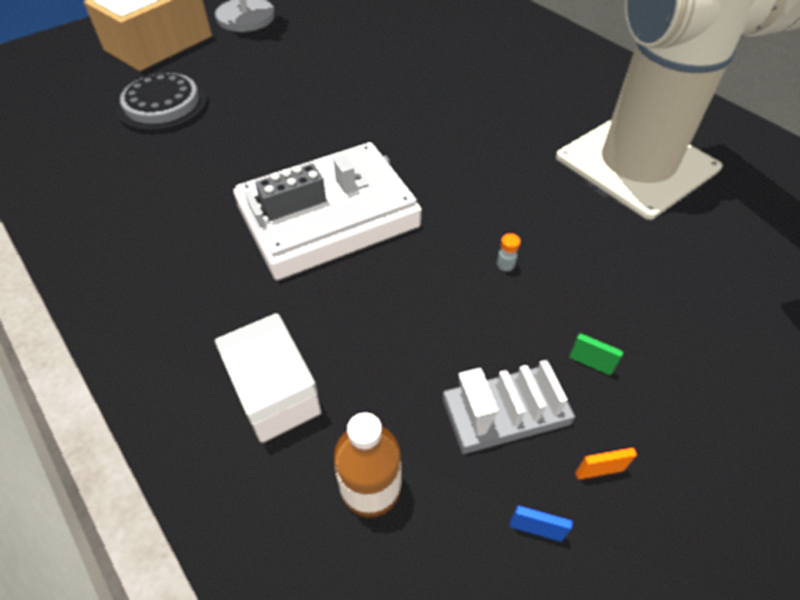

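View pics/top0.png

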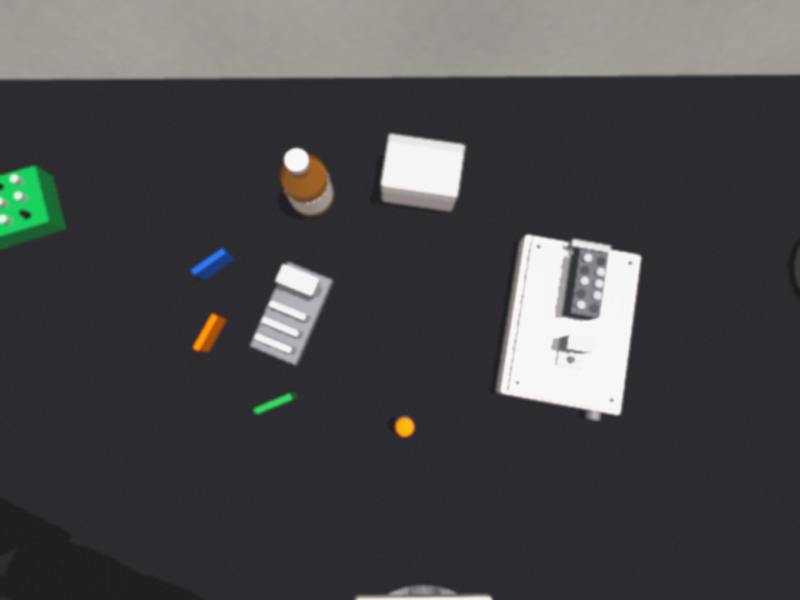

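The scene view shows the white shaker with block and stop at about (325,200). The rack is at (510,400), with the wedge at its left end and three aluminium plates. In the top view the rack is at (290,312), with the wedge top at (299,279) and plate tops at (288,310), (280,327) and (273,345). The shaker is at (570,325) with its gap near (582,326). I'll compute positions and go for close looks.

```bash
cat > h.py <<'E'
from rig import manip
import cv2,numpy as np
from scipy.spatial.transform import Rotation as R
S=560/800
def ray(c,T,u,v,z):
    d=T[:3,:3]@np.array([(u-c["cx"])/c["fx"],(v-c["cy"])/c["fy"],1]); return T[:3,3]+d*(z-T[2,3])/d[2]
def down(psi): # tool z down, tool y (closing) along world angle psi
    y=np.array([np.cos(psi),np.sin(psi),0]); z=np.array([0,0,-1.]); return R.from_matrix(np.c_[np.cross(y,z),y,z]).as_rotvec()
def toolT():
    T=np.eye(4); T[:3,:3]=R.from_rotvec(manip.get_ee_rot()).as_matrix(); T[:3,3]=manip.get_position(); return T
def wrist(fn,crop=None):
    T=toolT(); c=manip.camera("wrist"); W=T@c["mount"]
    cv2.imwrite(fn,cv2.resize(c["image"][:,:,::-1],(800,600),interpolation=cv2.INTER_CUBIC))
    k={q:c[q] for q in("fx","fy","cx","cy")}; np.save(fn+".npy",dict(c=k,W=W),allow_pickle=True); return k,W
def wp(fn,u,v,z):
    d=np.load(fn+".npy",allow_pickle=True).item(); return ray(d["c"],d["W"],u*S,v*S,z)
E
python3 - <<'E'
from h import *
c=manip.camera("top")
for n,u,v,z in [("r1",287,262,.022),("r2",333,278,.022),("r3",298,363,.022),("r4",250,345,.022),("wedge",299,279,.08),("p2",288,310,.057),("p1",280,327,.057),("p0",273,345,.057),
 ("s1",526,236,.055),("s2",641,255,.055),("s3",620,413,.055),("s4",502,395,.055),("bf",585,316,.105),("sf",582,333,.105),("vial",405,427,.06)]:
    print(n,np.round(ray(c,c["cam_to_world"],u*S,v*S,z),4))
E
```

```text
r1 [0.6408 0.218  0.022 ]
r2 [0.6134 0.1416 0.022 ]
r3 [0.4741 0.1974 0.022 ]
r4 [0.5038 0.2759 0.022 ]
wedge [0.6018 0.1881 0.08  ]
p2 [0.5564 0.2086 0.057 ]
p1 [0.5297 0.2207 0.057 ]
p0 [0.5015 0.2311 0.057 ]
s1 [ 0.6738 -0.1716  0.055 ]
s2 [ 0.6413 -0.3547  0.055 ]
s3 [ 0.3927 -0.3064  0.055 ]
s4 [ 0.4215 -0.1249  0.055 ]
bf [ 0.5384 -0.2426  0.105 ]
sf [ 0.5131 -0.2368  0.105 ]
vial [0.3744 0.0261 0.06  ]
```

```bash
python3 - <<'E'
from h import *
r,s=np.radians(67),np.radians(79.5)
for k in(0,np.pi):
    for p,a in(([.53,.22,.05],r),([.60,.19,.09],r),([.525,-.24,.12],s),([.525,-.24,.3],s)):
        j=manip.solve_ik(p,down(a+k)); print(k,p,None if j is None else np.round(j,2))
a=manip.get_time()
k=min((0,np.pi),key=lambda k:abs(manip.solve_ik([.53,.22,.25],down(r+k))[5]))
manip.move_to([.55,.21,.22],down(r+k)); manip.hold(.3); wrist("pics/w1.png"); print(k,manip.get_time()-a)
E
```

```text
0 [0.53, 0.22, 0.05] [ 0.37  0.65  1.84 -0.    0.65 -0.8 ]
0 [0.6, 0.19, 0.09] [ 0.29  0.64  1.7  -0.    0.8  -0.88]
0 [0.525, -0.24, 0.12] [-0.45  0.54  1.82 -0.    0.79 -1.84]
0 [0.525, -0.24, 0.3] [-0.45  0.3   1.69 -0.    1.14 -1.84]
3.141592653589793 [0.53, 0.22, 0.05] [0.37 0.65 1.84 0.   0.65 2.34]
3.141592653589793 [0.6, 0.19, 0.09] [0.29 0.64 1.7  0.   0.8  2.26]
3.141592653589793 [0.525, -0.24, 0.12] [-0.45  0.54  1.82  0.    0.79  1.3 ]
3.141592653589793 [0.525, -0.24, 0.3] [-0.45  0.3   1.69  0.    1.14  1.3 ]
0 2.175
```

View pics/w1.png

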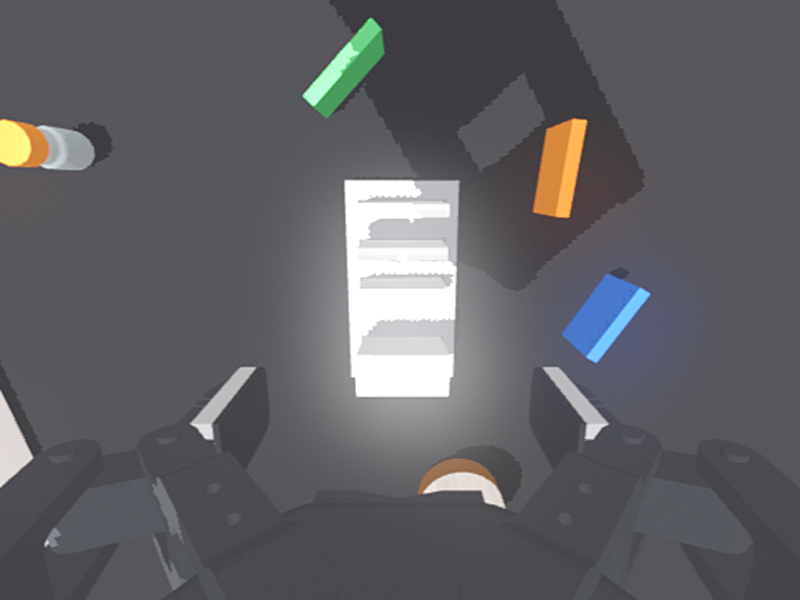

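The wrist view shows the rack square to the image. Its far edge runs from (345,180) to (460,180), the wedge's top face spans about x 355–452 and y 355–396, and the plates are around rows 205, 245 and 285.

```bash
python3 - <<'E'
from h import *
f="pics/w1.png"
P=lambda u,v,z:wp(f,u,v,z)
for n,u,v,z in [("A",345,180,.022),("B",460,180,.022),("L",351,345,.022),("R",457,345,.022),("w1",355,355,.08),("w2",454,355,.08),("w3",356,396,.08),("w4",450,396,.08),("p0",403,207,.057),("p1",403,243,.057),("p2",405,282,.057)]:
    print(n,np.round(P(u,v,z),4))
im=cv2.imread("pics/w1.png").astype(int)
# column profile through plates, native res
T=np.load(f+".npy",allow_pickle=True).item()
c=manip.camera("wrist")["image"]
for x in (255,270,295,312): print(x,c[120:285,x].sum(1).tolist())
E
```

```text
A [0.4721 0.2023 0.022 ]
B [0.5037 0.2769 0.022 ]
L [0.5862 0.1548 0.022 ]
R [0.6184 0.2308 0.022 ]
w1 [0.576  0.1691 0.08  ]
w2 [0.6007 0.2274 0.08  ]
w3 [0.6025 0.1577 0.08  ]
w4 [0.6266 0.2146 0.08  ]
p0 [0.5036 0.2331 0.057 ]
p1 [0.5247 0.2242 0.057 ]
p2 [0.5492 0.2154 0.057 ]
255 [314, 311, 321, 318, 248, 314, 660, 765, 765, 765, 765, 765, 765, 765, 765, 765, 765, 765, 765, 765, 618, 622, 765, 765, 765, 765, 765, 765, 765, 765, 765, 765, 765, 765, 765, 765, 765, 765, 765, 765, 765, 765, 765, 765, 765, 765, 765, 735, 658, 652, 645, 644, 645, 710, 761, 756, 754, 753, 744, 733, 733, 730, 750, 765, 765, 765, 765, 765, 765, 765, 765, 765, 765, 765, 664, 653, 664, 658, 647, 652, 646, 642, 765, 765, 765, 765, 765, 765, 765, 765, 765, 765, 765, 765, 765, 765, 765, 765, 765, 765, 765, 765, 765, 765, 765, 765, 765, 765, 765, 765, 765, 765, 765, 765, 765, 678, 633, 636, 640, 643, 643, 644, 645, 646, 645, 646, 643, 639, 686, 765, 765, 765, 765, 765, 765, 765, 765, 765, 765, 765, 765, 765, 765, 765, 765, 765, 765, 765, 765, 765, 765, 765, 765, 765, 765, 765, 765, 683, 414, 431, 431, 433, 434
[... 1801 characters left out ...]
 761, 757, 752, 742, 738, 742, 751, 596, 567, 577, 577, 578, 574, 574, 575, 577, 576, 578, 579, 576, 580, 580, 570, 568, 568, 571, 598, 632, 723, 762, 765, 761, 756, 749, 739, 738, 734, 731, 765, 765, 765, 765, 765, 765, 765, 765, 765, 602, 580, 587, 588, 588, 586, 585, 588, 665, 722, 765, 765, 765, 765, 765, 765, 765, 765, 765, 765, 765, 765, 765, 765, 765, 765, 765, 765, 765, 765, 765, 765, 615, 594, 597, 600, 602, 602, 603, 603, 602, 602, 602, 602, 602, 605, 602, 602, 605, 602, 605, 617, 633, 640, 642, 588, 709, 765, 765, 765, 765, 765, 765, 765, 765, 765, 765, 765, 765, 765, 765, 765, 765, 765, 765, 765, 765, 765, 765, 765, 765, 765, 765, 765, 765, 652, 416, 441, 449, 442, 444, 438, 438]
```

```bash
python3 - <<'E'
from h import *
s=np.radians(79.5)
manip.move_to([.574,-.249,.18],down(s)); manip.hold(.3); wrist("pics/w2.png"); print(manip.get_time(),manip.get_joint_positions())
E
```

```text
4.4667 [-4.27486245e-01  5.11295334e-01  1.67835136e+00  3.58044065e-05
  9.51829329e-01 -1.81576395e+00]
```

View pics/w2.png

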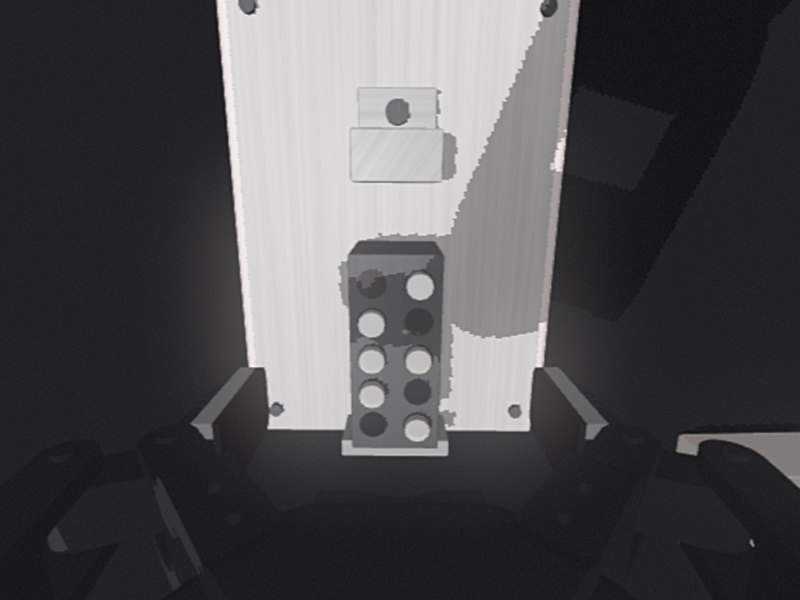

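The close view shows the stop's gap edge at row ~181 (columns 350–442). The block's top edge is at row ~254 (columns 349–443), with its bottom edge at row ~242.

```bash
python3 - <<'E'
from h import *
f="pics/w2.png"; P=lambda u,v,z:wp(f,u,v,z)
s1,s2=P(350.5,181.3,.105),P(442,181.3,.105); b1,b2=P(349.5,254,.105),P(443,254,.105); k1,k2=P(355,128,.105),P(436,128,.105)
e1,e2=P(349.5,254,.105),P(351,447,.105)
print(s1,s2,b1,b2,np.linalg.norm(s1-s2),np.linalg.norm(b1-b2))
d=(b1+b2-s1-s2)/2; print("gap",np.linalg.norm(d),np.degrees(np.arctan2(d[1],d[0])),np.degrees(np.arctan2(*(s2-s1)[[1,0]])),np.degrees(np.arctan2(*(b2-b1)[[1,0]])))
print("blocklen",np.linalg.norm(e2-e1), "bottom face", (P(355,242,.055)+P(439,242,.055))/2, "top",(b1+b2)/2,"stop",(s1+s2)/2)
for a in [(218,0),(249,365),(578,0),(548,365),(268,430),(530,430)]: print(a,P(*a,.055))
import cv2
c=cv2.imread(f)[:,396].sum(1); print(c[170:190].tolist(),c[230:262].tolist())
E
```

```text
[ 0.50521536 -0.25714034  0.105     ] [ 0.5123989  -0.21814773  0.105     ] [ 0.53611904 -0.26421206  0.105     ] [ 0.54377716 -0.22264247  0.105     ] 0.03964879330320557 0.04226911215983096
gap 0.031673424389336714 -10.520629353975778 79.56154920638376 79.56177057055525
blocklen 0.09913625869133837 bottom face [ 0.54078175 -0.24342652  0.055     ] top [ 0.5399481  -0.24342727  0.105     ] stop [ 0.50880713 -0.23764403  0.105     ]
(218, 0) [ 0.40772136 -0.30849952  0.055     ]
(249, 365) [ 0.59784358 -0.34544353  0.055     ]
(578, 0) [ 0.43986902 -0.13400852  0.055     ]
(548, 365) [ 0.63075361 -0.16679567  0.055     ]
(268, 430) [ 0.64293131 -0.34550201  0.055     ]
(530, 430) [ 0.67301479 -0.18219375  0.055     ]
[612, 612, 611, 611, 613, 613, 615, 619, 631, 627, 597, 420, 378, 571, 648, 666, 654, 653, 651, 649] [650, 659, 641, 588, 490, 429, 438, 444, 455, 449, 419, 307, 223, 231, 236, 239, 236, 236, 234, 233, 239, 237, 230, 231, 295, 360, 384, 380, 374, 374, 374, 374]
```

```bash
cat >> h.py <<'E'
RP,SP=np.radians(67.4),np.radians(79.5)
RO=np.array([.5572,.2108]); RU=np.array([.9235,-.3836])
U=np.array([np.cos(SP-np.pi/2),np.sin(SP-np.pi/2)])
STOP=np.array([.5090,-.2377]); BLK=np.array([.5400,-.2434])
F=lambda:np.array(manip.get_contact_force())
def guard(d,maxd,lim,step=.0007,rate=.02):
    "step along d until the force change against it passes lim"
    d=np.array(d,float); p=np.array(manip.get_position()); f0=F(); n=0
    while n*step<maxd:
        n+=1; manip.servo_line(p+d*n*step,rate=rate); manip.hold(.05)
        f=-(F()-f0)@d
        if f>lim: break
    print("guard",n*step,round(f,2),np.round(manip.get_position(),4)); return f
def pick(x,tz,f=40,clear=.14):
    q=RO+RU*x
    manip.command_gripper(.085); manip.move_to([*q,clear],down(RP)); manip.servo_line([*q,tz],rate=.12)
    manip.command_gripper(.04,f_grip=f); print("width",manip.get_width(),"grip",manip.get_grip_force(),np.round(F(),2))
    manip.servo_line([*q,clear+.03],rate=.12); print("lifted",manip.get_width(),np.round(F(),2))
E
python3 - <<'E'
from h import *
pick(-.056,.055)
q=STOP+U*.0063
manip.move_to([*q,.18],down(SP)); manip.servo_line([*q,.113],rate=.12); manip.hold(.2); print(np.round(F(),2),manip.get_time())
guard([0,0,-1],.014,3)
print(manip.get_time()); wrist("pics/w3.png")
E
```

```text
width 0.058721459549851265 grip 42.20340549945831 [-0.99 -2.48  6.41]
lifted 0.05923250945180663 [ 0.13  0.12 -1.47]
[-0.38 -0.33 -0.24] 11.425
guard 0.0105 6.89 [ 0.516  -0.2392  0.1041]
15.925
```

View pics/w3.png

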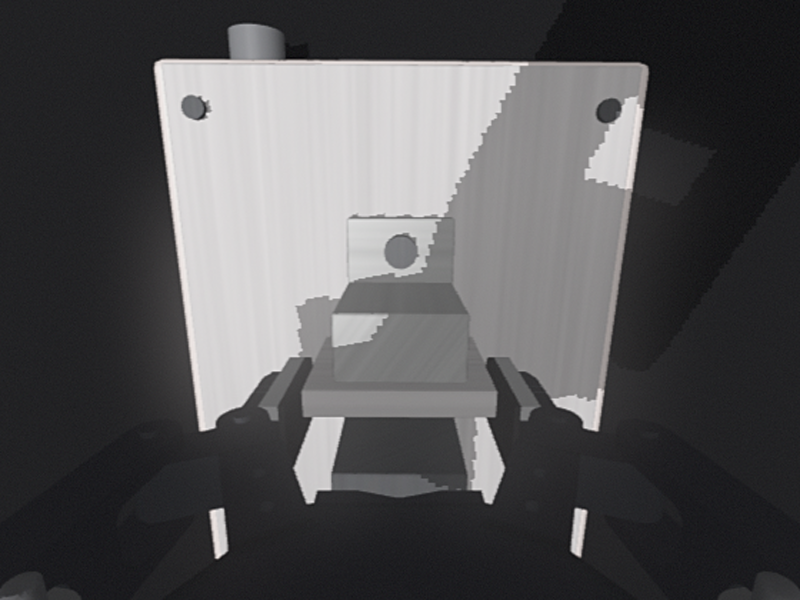

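The plate (rows 390–417, columns 302–496) stands in the gap, centred on the stop. Next I'll press it lightly against the stop, release it and bring the second plate to the block side.

```bash
python3 - <<'E'
from h import *
guard([*-U,0],.004,3,step=.001,rate=.04)
manip.command_gripper(.074); p=manip.get_position(); manip.servo_line([p[0],p[1],.19],rate=.15); print(manip.get_time(),np.round(F(),2))
pick(-.028,.055)
q=BLK-U*.0066
manip.move_to([*q,.18],down(SP)); manip.servo_line([*q,.107],rate=.12); manip.hold(.2); print(np.round(F(),2),manip.get_time())
guard([0,0,-1],.007,3,step=.001,rate=.04)
guard([*U,0],.004,3,step=.001,rate=.04)
manip.command_gripper(.074); p=manip.get_position(); manip.servo_line([p[0],p[1],.15],rate=.15)
q=p[:2]+U*.03; manip.servo_line([*q,.2]); manip.hold(.2)
print(manip.get_time()); wrist("pics/w4.png")
E
```

```text
guard 0.003 6.56 [ 0.5138 -0.2389  0.1042]
17.9 [ 0.68 -0.74 -0.12]
width 0.05878381747571233 grip 42.3216712474823 [-1.72 -3.35  6.99]
lifted 0.05895046883169232 [ 0.01  0.39 -1.21]
[-0.25 -0.27 -0.36] 24.8583
guard 0.004 4.1 [ 0.5343 -0.2425  0.1042]
guard 0.003 3.86 [ 0.5366 -0.243   0.1042]
28.4583
```

View pics/w4.png

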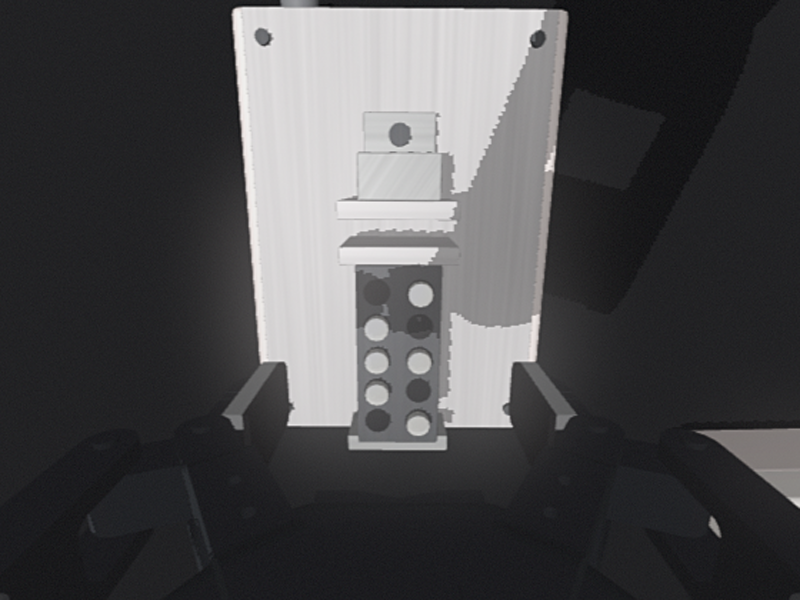

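Both plates stand upright. Plate 1 is against the stop (rows 200–218) and plate 2 against the block (top rows 247–263), leaving free space at rows 218–247. I'll compute its centre and fetch the wedge.

```bash
python3 - <<'E'
from h import *
f="pics/w4.png"
a=(wp(f,338,218.5,.105)+wp(f,457,218.5,.105))/2; b=(wp(f,340,247.5,.105)+wp(f,460,247.5,.105))/2
d=b-a; m=(a+b)/2; print("gap",d@[*U,0],"mid",m, "expect",(STOP+BLK)/2)
m0=(np.array([.5138,-.2389])+np.array([.5366,-.2430]))/2; print("by contact",m0,((np.array([.5366,-.2430])-[.5138,-.2389])@U)-.009)
print(np.linalg.norm(wp(f,338,218.5,.105)-wp(f,457,218.5,.105)))
np.save("m.npy",m0)
pick(.048,.068,f=80,clear=.16)
print(manip.get_time())
manip.move_to([*m0,.2],down(SP)); manip.servo_line([*m0,.172],rate=.1); manip.hold(.2); print(np.round(F(),2),manip.get_time()); wrist("pics/w5.png")
E
```

```text
gap 0.014080899457216153 mid [ 0.52437567 -0.24060042  0.105     ] expect [ 0.5245  -0.24055]
by contact [ 0.5252  -0.24095] 0.0141653775469759
0.05771139152527403
width 0.059006997485208476 grip 85.24612052366138 [-1.46 -1.95  5.93]
lifted 0.05894095501991122 [ 0.71 -0.13 -2.15]
32.8583
[ 0.39 -0.17 -0.51] 35.1083
```

View pics/w5.png

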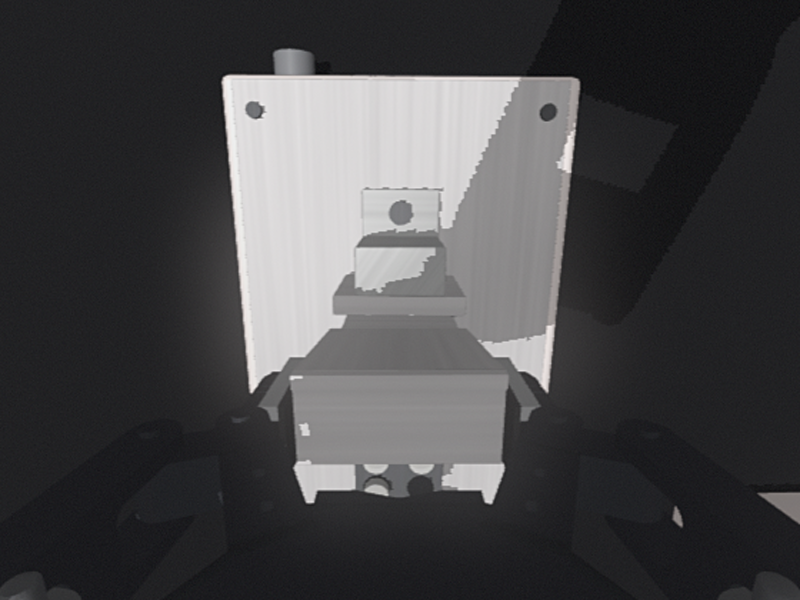

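The wedge (top face rows 375–463) is square over the space, with plate 1 and the stop visible behind it. Now I'll insert it and log force against depth.

```bash
python3 - <<'E'
from h import *
m=np.load("m.npy"); f0=F()
manip.servo_line([*m,.152],rate=.05); manip.hold(.1); print(np.round(F()-f0,2))
z=.152; zc=None
while z>.130:
    z-=.001; manip.servo_line([*m,z],rate=.03); manip.hold(.08); f=F()-f0
    print(round(z,4),round(manip.get_position()[2],4),np.round(f,1))
    if zc is None and f[2]>2: zc=z
    if f[2]>14 or np.hypot(*f[:2])>15 or (zc and z<zc-.006): break
print(zc,manip.get_time(),manip.get_width(),manip.get_grip_force()); wrist("pics/w6.png")
c=manip.camera("scene"); cv2.imwrite("pics/s6.png",cv2.resize(c["image"][80:220,130:320,::-1],None,fx=4,fy=4,interpolation=cv2.INTER_CUBIC))
E
```

```text
[-0.39 -0.72  1.15]
0.151 0.1511 [-1.3 -0.2  0.4]
0.15 0.15 [ 1.1 -0.4  0.8]
0.149 0.149 [-0.  -0.3  1.3]
0.148 0.1479 [ 0.4 -0.4  0.4]
0.147 0.1469 [-0.9 -0.5  0.5]
0.146 0.1459 [-0.6  0.   0.6]
0.145 0.1449 [-1.9  1.  -0.1]
0.144 0.144 [-0.9 -0.   1.2]
0.143 0.1431 [-1.1 -0.2  1. ]
0.142 0.1421 [-1.3  0.3  3.1]
0.141 0.1412 [-0.6 -0.1  3.8]
0.14 0.1402 [ 1.  -0.9  5. ]
0.139 0.1393 [ 2.2 -0.3  7.6]
0.138 0.1384 [ 1.8 -0.7  7.4]
0.137 0.1375 [ 0.9 -1.2  7.7]
0.136 0.1366 [ 1.8 -0.2  9.2]
0.135 0.1358 [ 1.8 -0.4 10.4]
0.142 41.475 0.05915021753035722 87.00582079589367
```

View pics/s6.png

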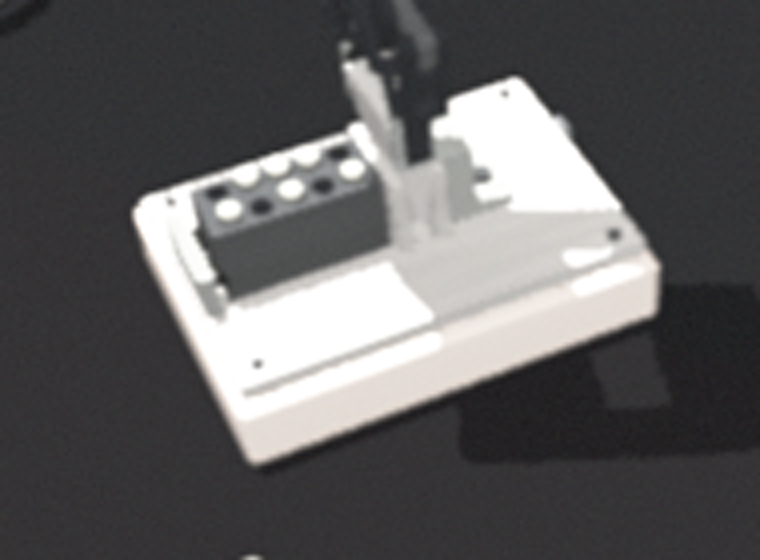

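The scene crop shows the wedge upright between the two plates, which bear on the stop and the block. The force rise began at TCP z≈0.1425 and reached 10 N after 6.6 mm, which means about 2 mm of block travel. I'll add a little margin, check that it is steady, and hand in.

```bash
python3 - <<'E'
from h import *
m=np.load("m.npy"); manip.servo_line([*m,.134],rate=.02)
for i in range(3): manip.hold(.3); print(np.round(F(),1),np.round(manip.get_position(),4),manip.get_grip_force())
print(manip.get_time()); print(manip.sign_off())
E
```

```text
[1.8 0.2 8.7] [ 0.5262 -0.2414  0.1349] 87.11253203451633
[ 1.7  0.4 10.3] [ 0.5262 -0.2414  0.1349] 87.11331875994802
[1.9 0.6 8.5] [ 0.5262 -0.2413  0.1349] 87.11261305958033
42.725
the job is handed in; nothing more can be done
None
```

I handed the job in at about 43 s: two spacer plates stand in the gap (about 32 mm), and the wedge is jammed between them, still gripped and pressed down with about 9 N. The block gave roughly 2 mm, estimated from the wedge's travel after first contact; the rig returned no verdict.

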